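# Weigh a damp wood sample on the bench beam balance

## Task

Weigh the thick wood offcut on the beam balance: lay it flat in the balance's tray and let go of it, then push the brass counterpoise along the arm until the beam stays level on its own with nothing touching it. Be gentle with the balance: set the wood down without dropping or pressing it, push the counterpoise lightly by its knob without clamping it, never lean or shove hard on any part, and leave the other things on the bench where they are.

Things in the scene. Friction and masses are not known exactly. Their poses are not given: they have to be found in the camera images.
- sample: The thick wood offcut to be weighed: a plain pale block 50 x 110 x 35 mm (own x, y, z), the thickest offcut on the bench. Origin at the centre of its underside, y along its 110 mm length. Its weight is not known: 0.16 to 0.25 kg.
- thin_offcut: Another wood offcut, 60 x 90 x 18 mm, thinner; leave it alone. Origin at the centre of its underside.
- moisture_meter: Black hand-held meter, 125 x 62 x 22 mm, lying in front of the balance; leave it alone. Origin at the centre of its underside.
- masking_tape: Roll of tape lying flat, 101 mm across, 24 mm high, in front of the balance; leave it alone. Origin at the centre of its underside.
- balance: Fixed stand: dark wooden foot 60 x 460 x 14 mm, two steel cheeks carrying the pivot 100 mm above the bench (cheeks' top 116 mm), and at the arm's far end, 232 mm from the pivot, an open upright steel fork with white tops 100 mm above the bench: level with the beam's tip when the beam is level. Origin on the bench below the pivot; own +y points to the tray, -y to the counterpoise arm.
- beam (a joint): Swing of the beam, rad: 0 level, positive = tray side down, cushioned stops at -0.09 and +0.09; flexure pivot of 0.4 N m/rad, at rest about 1 s after release. Starts tray up; the wood sinks it onto the tray-down stop. Off the stops, 1 mm of counterpoise travel changes it by about 0.006 rad (further out = tray up). Pushing the knob tilts it too: the angle counts only when nothing touches the beam.
- pan_center (a point): Centre of the tray's inner floor. Aluminium tray fixed on the beam 120 mm from the pivot and 10 mm above the pivot's height, inner size 136 mm across the beam (own x) by 100 mm along the beam (own y), rim 5 mm high: the 110 mm sample fits only with its length across the beam. Own +y points away from the pivot; tilts with the beam.
- counterpoise (a joint): Travel of the counterpoise outwards along the arm, m: 0 at its inner end (55 mm from the pivot) to 0.150. It weighs 0.20 kg; about 2.5 N of friction holds it where it is left, so light pushes do; over 25 N (the squeeze of both fingers of a firm grip counts too) is rough. The place that levels the beam depends on the wood's weight and place in the tray, about 0.05 to 0.145.
- counterpoise_knob (a point): Point on the axis of the counterpoise's upright round knob, 14 mm in diameter, by which it is pushed: 60 mm above the beam's centre line. The knob's top is 20 mm higher; the top of the brass block below it (34 x 36 x 34 mm) is 43 mm lower. It rises and sinks up to 18 mm as the beam swings. Own +y runs along the beam towards the tray, so -y is outwards.
- beam_tip (a point): Tip of the beam at the arm's far end, 240 mm from the pivot on the beam's centre line; 100 mm above the bench when level.

How it is judged:
By the outcome, as a careful person would: the job done as asked, in the order asked, and still so for the second after the job is handed in, with the robot touching nothing.
It also fails if it takes over 72 s, if anything falls off the work surface, if the arm or the gripper's body presses on something with over 40 N, if the wrist force passes 120 N, or if a joint passes its speed limit or range.

## Robot

A 6-joint arm with a two-finger parallel gripper is mounted at the origin on a cart in front of the work surface, level with it; the furniture and walls round the work are solid. World frame = base frame: x ahead of the robot, y to its left, z up, the work surface at z = 0. Lengths are in m, angles in rad, forces in N, time in s.
With the tool pointing down it reaches from about 0.225 to 0.875 m from the base axis. Payload 3.4 kg.
Tool frame: the origin (TCP) lies midway between the tips of the shut fingers; the grasp point (between the pads) lies 19 mm behind it (manip.grip_point_offset is the distance from the TCP to the grasp point, in m); z points along the fingers, x is the direction in which the jaws open and shut, and the axes are right-handed (so a half turn about z gives the same grasp; the last joint's range is limited). The gripper opens to 85 mm and grips with 20 to 120 N. Pads are 22 mm wide; open, the fingers measure 114 mm over their backs; the gripper's body (76 mm by 85 mm) begins 54 mm behind the grasp point. The pads swing forward as they close: fully open they stand 13 mm farther back than shut.
Start: joints at [1.04, 0.276, 1.505, -0, 1.361, -0.121], TCP at [0.229, 0.527, 0.231] pointing down, gripper open.
Joint ranges: [-2.89, 2.89], [-0.75, 2.08], [0.22, 2.7], [-1.18, 4.32], [0.11, 2.71], [-2.7, 2.7]. Speed limits (rad/s): [2.57, 2.57, 3.14, 3.14, 3.14, 3.14].

## Interface

Orientations are given as a unit quaternion [w, x, y, z].
In Python, from cell import manip gives the robot as it stands.
- The arm moves only by the shell command python3 -m jog 'ROWS' [FORCE]. ROWS is JSON, a list of rows, each an object of numbers: "ax", "ay", "az": the turn, a rotation vector about the world's x, y, z in rad; "dx", "dy", "dz": the shift along the world's x, y, z in mm; "hand": the opening, from 0 (shut) to 1 (fully open). In form: [{"ax": .., "ay": .., "az": .., "dx": .., "dy": .., "dz": .., "hand": ..}, ...]. A call has 1 to 12 rows; each row is the pose to reach, as a shift and turn from the pose measured when the call began; what a row does not reach only later rows make up. A row lasts 1/8 s, in which the tool goes at most 62.5 mm and 10.7 degrees, less where a joint would pass 70% of its speed; a pose out of reach is approached as far as the arm can. A call with a gripper value outside its range is refused whole. The fingers move at their own pace and stop on an object; FORCE is the grip in N (left out, the last holds). Time passes only in rows, so rows that repeat a pose let the fingers close. It gives the time, the measured TCP pose, the force and the opening at its end, in the units of the state.
- manip.sense(): the state, without advancing time (a new reading comes with each control period).
- manip.read_camera(name): name is "side" or "top"; returns the picture (480x640x3 uint8, red, green, blue); there is no depth.
- manip.camera_params(name): a dict with "fx", "fy", "cx", "cy" (pixels), "k1" (the pictures are not rectified: a ray, as slopes to the right and down, at radius r is drawn at 1 + k1 r^2 times it, then the intrinsics apply), "extrinsics" (4x4, takes a point from world to camera coordinates). Camera axes: x right, y down, z forward; pixel columns grow to the right and rows downward; lengths in m; the calibration is good to about 2 mm. A picture is of the moment at which its call begins. camera_params takes no time and is no camera call.
- manip.hand_in(): hands the job in, once; it reports no verdict.
The state is a dict: "t": time; "joint_pos": joint angles; "joint_vel": joint speeds; "joint_efforts": joint torques, N m; "tcp_pos": TCP position; "eef_rot": TCP orientation; "ft_force": force on the tool from outside, world axes, zero at the start; "torque": the same for the moment, N m; "gripper_width": finger opening in m.
Only numpy, scipy, OpenCV 4.12 (cv2) and the standard library are available. Lean on these libraries where they do the work, as an engineer would, in place of code of your own. Each camera call takes 0.05 s, during which the arm holds its last target.

## Working session

There is one attempt and no reset: what is moved stays moved. The work goes in short steps, Python scripts to look and compute and a shell command to move; the robot and the scene stay as the last step left them, time stands still between calls to the robot, and variables do not carry over. Pictures are saved under pics/ and viewed, and the job is handed in when it is done.

```bash
mkdir -p pics; ls; python3 - <<'E'
from cell import manip
import cv2
for n in ["side","top"]:
    im=manip.read_camera(n); cv2.imwrite(f"pics/{n}0.png",im[:,:,::-1])
    p=manip.camera_params(n); print(n,p)
s=manip.sense(); print(s)
E
```

```text
pics
side {'fx': 620.3969494394591, 'fy': 620.3969494394591, 'cx': 318.8911038652058, 'cy': 251.45894365319927, 'k1': 0.01395972581310185, 'extrinsics': array([[ 0.9510518 , -0.30901145, -0.00352184, -0.48338641],
       [-0.1290876 , -0.38688983, -0.91304581,  0.21347753],
       [ 0.28077905,  0.86880848, -0.40784182,  1.05785323],
       [ 0.        ,  0.        ,  0.        ,  1.        ]])}
top {'fx': 603.6448447248958, 'fy': 603.6448447248958, 'cx': 329.1847410037462, 'cy': 237.30049068798797, 'k1': 0.01570230383835382, 'extrinsics': array([[ 0.00709671, -0.99996187,  0.00508839,  0.07970868],
       [-0.99217972, -0.00767542, -0.12458129,  0.58159327],
       [ 0.12461559, -0.00416448, -0.99219636,  1.36198714],
       [ 0.        ,  0.        ,  0.        ,  1.        ]])}
{'t': 0.1, 'joint_pos': array([ 1.03997746e+00,  2.76536990e-01,  1.50600840e+00,  1.95845824e-05,
        1.36072076e+00, -1.21027827e-01]), 'joint_vel': array([ 0.00054849, -0.00072006, -0.00211271, -0.00054478,  0.00050126,
        0.00097525]), 'joint_efforts': array([ 1.23817212e-03, -4.17695689e+01, -2.46406835e+01, -3.08240342e-04,
        5.80003383e-03,  2.13329787e-05]), 'tcp_pos': array([0.22885989, 0.52697192, 0.23052249]), 'eef_rot': array([ 3.62496351e-04,  8.36187916e-01,  5.48442402e-01, -7.54210905e-04]), 'ft_force': array([ 0.33456397,  0.44018468, -0.25465407]), 'torque': array([ 0.01984395, -0.01309401, -0.03296174]), 'gripper_width': 0.08538940532204833}
```

View pics/side0.png

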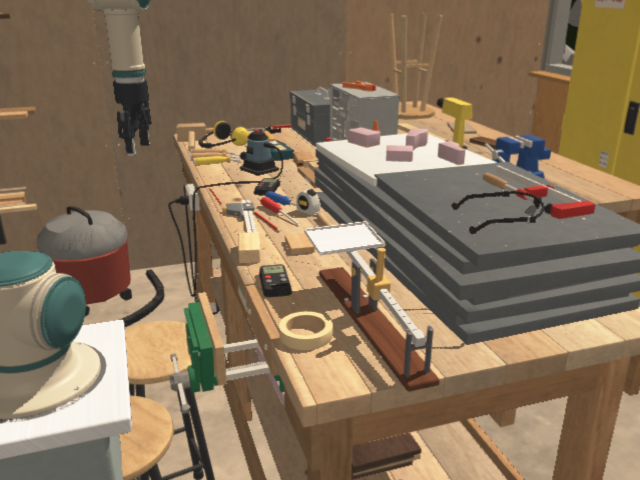

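View pics/top0.png

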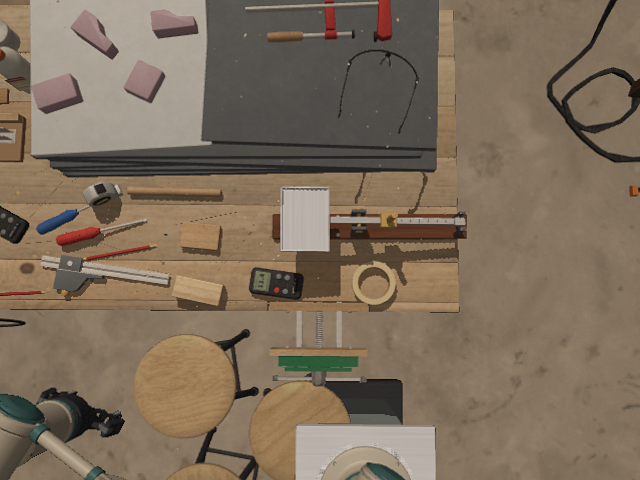

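Side view: tray at (345,238), sample (248,247), meter (275,280), tape (305,330). Top view: tray (305,219), counterpoise (389,220), beam tip (462,222), sample (198,290), thin offcut (201,237). Now zooming in.

```bash
cat > h.py <<'E'
import numpy as np, cv2
from cell import manip
def P(n): return manip.camera_params(n)
def ray(n,u,v):
    p=P(n); K=np.array([[p['fx'],0,p['cx']],[0,p['fy'],p['cy']],[0,0,1]])
    d=np.array([p['k1'],0,0,0,0.])
    # small k1: forward model x*(1+k1 r^2), r of undistorted ray
    xy=cv2.undistortPoints(np.array([[[u,v]]],float),K,d)[0,0]
    E=p['extrinsics'];R=E[:3,:3];t=E[:3,3]
    return -R.T@t, R.T@np.array([xy[0],xy[1],1.])
def onz(n,u,v,z):
    c,d=ray(n,u,v); return c+d*(z-c[2])/d[2]
def tri(a,b):  # a=(u,v) side, b=(u,v) top
    c1,d1=ray('side',*a);c2,d2=ray('top',*b)
    A=np.stack([d1,-d2],1); s=np.linalg.lstsq(A,c2-c1,rcond=None)[0]
    p,q=c1+d1*s[0],c2+d2*s[1]; return (p+q)/2,np.linalg.norm(p-q)
def proj(n,X):
    p=P(n);E=p['extrinsics'];c=E[:3,:3]@np.asarray(X,float)+E[:3,3]
    x,y=c[:2]/c[2];f=1+p['k1']*(x*x+y*y)
    return p['fx']*x*f+p['cx'],p['fy']*y*f+p['cy']
def snap(n,name,box=None,k=1):
    im=manip.read_camera(n)[:,:,::-1]
    cv2.imwrite(f'pics/{name}_full.png',im)
    if box:
        x0,y0,x1,y1=box; im=cv2.resize(im[y0:y1,x0:x1],None,fx=k,fy=k,interpolation=cv2.INTER_CUBIC)
    cv2.imwrite(f'pics/{name}.png',im)
E
python3 - <<'E'
import cv2
a=cv2.imread('pics/side0.png');b=cv2.imread('pics/top0.png')
cv2.imwrite('pics/s1.png',cv2.resize(a[210:390,225:445],None,fx=3.3,fy=3.3,interpolation=2))
cv2.imwrite('pics/t1.png',cv2.resize(b[170:320,160:320],None,fx=4,fy=4,interpolation=2))
cv2.imwrite('pics/t2.png',cv2.resize(b[170:320,270:480],None,fx=3.8,fy=3.8,interpolation=2))
E
```

```text
(no output)
```

View pics/s1.png

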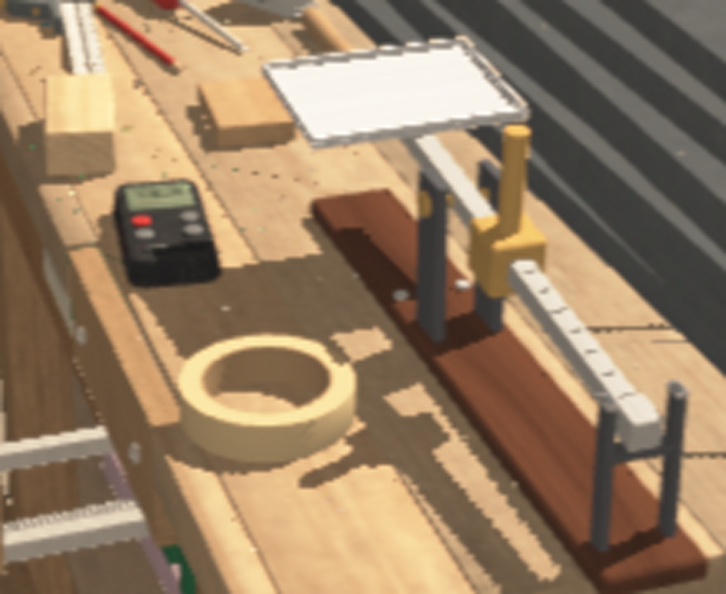

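View pics/t1.png

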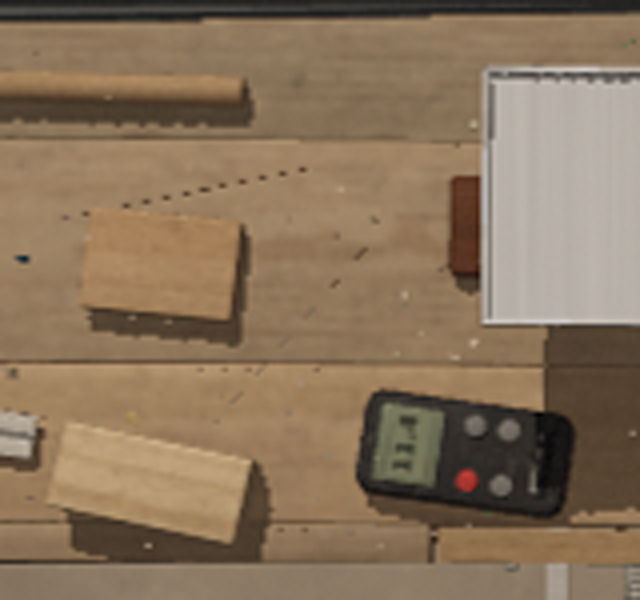

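View pics/t2.png

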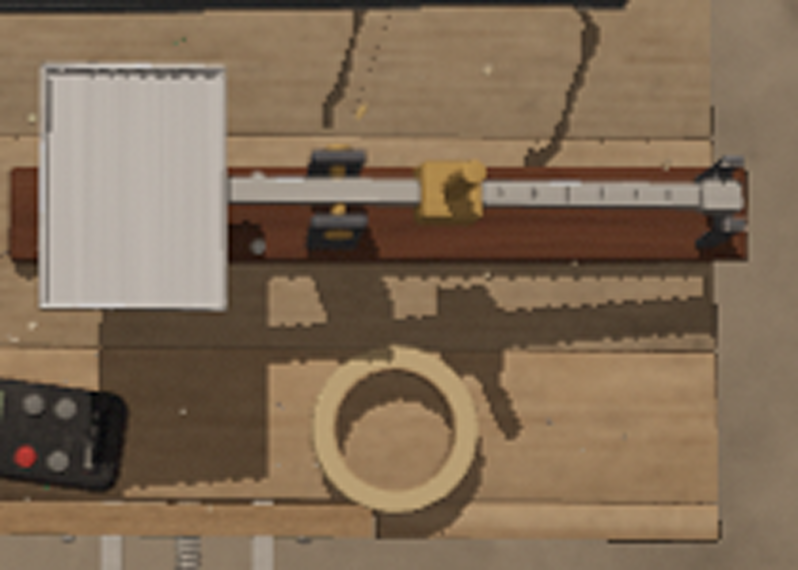

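```bash
python3 - <<'E'
from h import *
np.set_printoptions(precision=4,suppress=True)
S=lambda x,y:(225+x/3.3,210+y/3.3); T=lambda x,y:(160+x/4,170+y/4); T2=lambda x,y:(270+x/3.8,170+y/3.8)
print('sample')
for a,b in [((113,137),(254,460)),((45,137),(234,544)),((48,77),(50,502)),((112,78),(68,424))]:
    X,e=tri(S(*a),T(*b)); print(X,e, onz('top',*T(*b),0.035))
print('tray rim corners (low-x low-y, hi-x low-y, hi-x hi-y, low-x hi-y)')
for a,b in [((318,141),(226,309)),((526,108),(225,66)),((465,42),(40,66)),((264,64),(40,308))]:
    X,e=tri(S(*a),T2(*b)); print(X,e)
print('knob top')
X,e=tri(S(516,130),T2(468,172));print(X,e)
print('tip');X,e=tri(S(640,405),T2(742,195));print(X,e)
print('foot corners');
for u in [(747,260),(747,172),(12,168),(12,262)]: print(onz('top',*T2(*u),0.014))
print('fork tops'); 
for a,b in [((608,405),(708,232)),((676,387),(735,163))]: print(tri(S(*a),T2(*b)))
print('tape, meter')
for u in [(318,430),(478,430),(397,348),(397,510)]: print(onz('top',*T2(*u),0.024))
for u in [(375,392),(575,418),(560,515),(360,485)]: print(onz('top',*T(*u),0.022))
print('thin')
for u in [(92,208),(242,222),(232,320),(80,304)]: print(onz('top',*T(*u),0.018))
E
```

```text
sample
[0.4681 0.3267 0.0291] 0.002478807100393044 [0.4691 0.3255 0.035 ]
[0.4205 0.3361 0.0318] 0.0014611888105756574 [0.4212 0.3354 0.035 ]
[0.4438 0.4415 0.0337] 0.0012285025746108554 [0.4444 0.441  0.035 ]
[0.49   0.4337 0.0298] 0.001503925181417478 [0.4889 0.4325 0.035 ]
tray rim corners (low-x low-y, hi-x low-y, hi-x hi-y, low-x hi-y)
[0.5404 0.0834 0.1192] 0.0010699130292922219
[0.6794 0.0856 0.1214] 0.0029293460470210374
[0.6793 0.1916 0.1257] 0.0006014336744006557
[0.5388 0.189  0.129 ] 0.0003756077471456762
knob top
[ 0.6113 -0.0493  0.1724] 0.0004626973552850692
tip
[ 0.6097 -0.2173  0.0965] 0.003936893893028263
foot corners
[ 0.5836 -0.2394  0.014 ]
[ 0.6388 -0.2406  0.014 ]
[0.6377 0.2167 0.014 ]
[0.5788 0.2156 0.014 ]
fork tops
(array([ 0.5944, -0.2009,  0.0889]), np.float64(0.007901055099012413))
(array([ 0.6294, -0.2132,  0.1004]), np.float64(0.0010052926838867013))
tape, meter
[0.476  0.0265 0.024 ]
[ 0.4767 -0.071   0.024 ]
[ 0.5264 -0.0217  0.024 ]
[ 0.4279 -0.0215  0.024 ]
[0.5095 0.2587 0.022 ]
[0.4953 0.1424 0.022 ]
[0.4392 0.1503 0.022 ]
[0.4557 0.2661 0.022 ]
thin
[0.6168 0.4276 0.018 ]
[0.6092 0.3394 0.018 ]
[0.5513 0.3436 0.018 ]
[0.5601 0.4324 0.018 ]
```

Sample: centre about (0.456, 0.384), length axis 11.8° clockwise of world y, and the two views put its top at roughly 32 mm. Beam lies along x≈0.61. Moving above the sample.

```bash
python3 -m jog '[{"dx":60,"dy":-40,"dz":-20,"az":-0.18,"hand":1},{"dx":115,"dy":-75,"dz":-45,"az":-0.36,"hand":1},{"dx":170,"dy":-110,"dz":-70,"az":-0.54,"hand":1},{"dx":227,"dy":-143,"dz":-110,"az":-0.72,"hand":1},{"dx":227,"dy":-143,"dz":-110,"az":-0.9,"hand":1},{"dx":227,"dy":-143,"dz":-120,"az":-1.08,"hand":1},{"dx":227,"dy":-143,"dz":-130,"az":-1.26,"hand":1},{"dx":227,"dy":-143,"dz":-140,"az":-1.367,"hand":1},{"dx":227,"dy":-143,"dz":-140,"az":-1.367,"hand":1},{"dx":227,"dy":-143,"dz":-140,"az":-1.367,"hand":1}]' 30
python3 - <<'E'
from h import *
s=manip.sense(); q=s['eef_rot']
from scipy.spatial.transform import Rotation as R
print(R.from_quat(q[[1,2,3,0]]).as_matrix().round(4), s['joint_pos'])
snap('side','s2',(180,180,360,330),4); snap('top','t3',(140,200,340,330),4)
E
```

```text
[[ 3.984e-01  9.172e-01 -9.000e-04]
 [ 9.172e-01 -3.984e-01 -1.400e-03]
 [-1.700e-03 -2.000e-04 -1.000e+00]] [ 1.03997746e+00  2.76536990e-01  1.50600840e+00  1.95845824e-05
  1.36072076e+00 -1.21027827e-01]schema error: expected keys ax, ay, az, dx, dy, dz, hand
```

```bash
python3 -m jog '[{"ax":0,"ay":0,"dx":60,"dy":-40,"dz":-20,"az":-0.18,"hand":1},{"ax":0,"ay":0,"dx":115,"dy":-75,"dz":-45,"az":-0.36,"hand":1},{"ax":0,"ay":0,"dx":170,"dy":-110,"dz":-70,"az":-0.54,"hand":1},{"ax":0,"ay":0,"dx":227,"dy":-143,"dz":-110,"az":-0.72,"hand":1},{"ax":0,"ay":0,"dx":227,"dy":-143,"dz":-110,"az":-0.9,"hand":1},{"ax":0,"ay":0,"dx":227,"dy":-143,"dz":-120,"az":-1.08,"hand":1},{"ax":0,"ay":0,"dx":227,"dy":-143,"dz":-130,"az":-1.26,"hand":1},{"ax":0,"ay":0,"dx":227,"dy":-143,"dz":-140,"az":-1.367,"hand":1},{"ax":0,"ay":0,"dx":227,"dy":-143,"dz":-140,"az":-1.367,"hand":1},{"ax":0,"ay":0,"dx":227,"dy":-143,"dz":-140,"az":-1.367,"hand":1}]' 30
python3 - <<'E'
from h import *
s=manip.sense(); q=s['eef_rot']
from scipy.spatial.transform import Rotation as R
print(R.from_quat(q[[1,2,3,0]]).as_matrix().round(4), s['joint_pos'])
snap('side','s2',(180,180,360,330),4); snap('top','t3',(140,200,340,330),4)
E
```

```text
t: 1.45
tcp_pos: [0.4561, 0.3843, 0.091]
eef_rot: [-0.0, 0.995, -0.102, -0.0]
ft_force: [0.1, 0.9, 0.3]
gripper_width: 0.0851
[[ 9.792e-01 -2.030e-01 -8.000e-04]
 [-2.030e-01 -9.792e-01  6.000e-04]
 [-9.000e-04 -4.000e-04 -1.000e+00]] [5.83024835e-01 4.14940764e-01 1.66369281e+00 1.01457193e-03
 1.06330043e+00 7.86918672e-01]
```

View pics/s2.png

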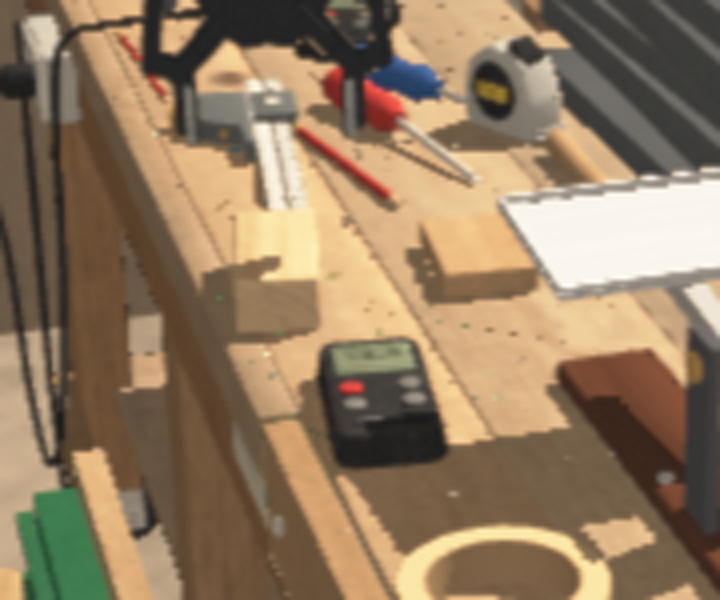

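View pics/t3.png

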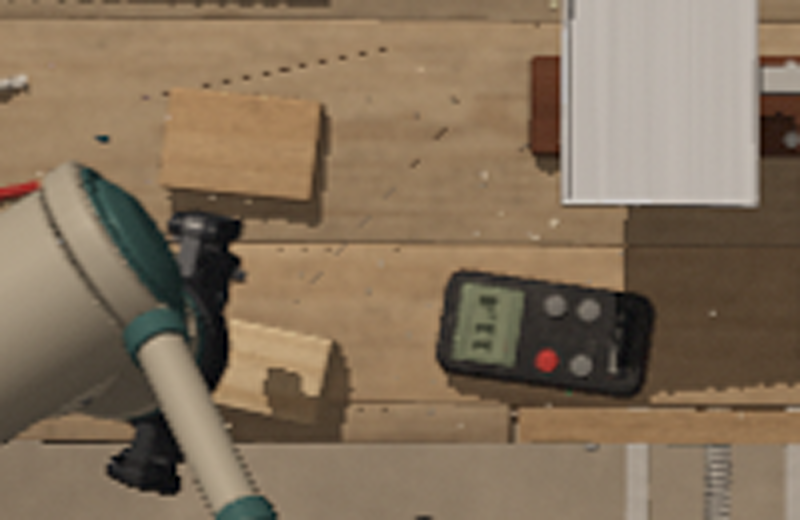

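Side crop: fingers at (185,130) and (355,130) sit either side of the block at (278,240). Top crop: the gripper hides the block's left half. I'll check by projecting before descending.

```bash
python3 - <<'E'
from h import *
for z in (0.104,0.035):
    for sx in (-1,1):
        X=np.array([.456,.384,z])+sx*.045*np.array([.979,-.203,0])
        u,v=proj('side',X); print(z,sx,(u-180)*4,(v-180)*4)
E
python3 -m jog '[{"ax":0,"ay":0,"az":0,"dx":0,"dy":0,"dz":-35,"hand":1},{"ax":0,"ay":0,"az":0,"dx":0,"dy":0,"dz":-60,"hand":1},{"ax":0,"ay":0,"az":0,"dx":0,"dy":0,"dz":-82,"hand":1},{"ax":0,"ay":0,"az":0,"dx":0,"dy":0,"dz":-82,"hand":1}]'
```

```text
0.104 -1 195.7480262604604 139.59273404304463
0.104 1 347.8106538000868 133.28295526185605
0.035 -1 202.91669416706168 246.54387350274476
0.035 1 352.0933720766095 239.7039765986715
t: 2.05
tcp_pos: [0.4552, 0.3838, 0.0081]
eef_rot: [0.001, 0.995, -0.102, -0.001]
ft_force: [0.2, 0.2, -0.6]
gripper_width: 0.0853
```

```bash
python3 -m jog '[{"ax":0,"ay":0,"az":0,"dx":0,"dy":0,"dz":0,"hand":0.3},{"ax":0,"ay":0,"az":0,"dx":0,"dy":0,"dz":0,"hand":0.3},{"ax":0,"ay":0,"az":0,"dx":0,"dy":0,"dz":0,"hand":0.3},{"ax":0,"ay":0,"az":0,"dx":0,"dy":0,"dz":0,"hand":0.3},{"ax":0,"ay":0,"az":0,"dx":0,"dy":0,"dz":0,"hand":0.3},{"ax":0,"ay":0,"az":0,"dx":0,"dy":0,"dz":0,"hand":0.3}]' 30
python3 - <<'E'
from h import *
snap('side','s3',(180,180,360,330),4)
E
```

```text
t: 2.8
tcp_pos: [0.4558, 0.3843, 0.0094]
eef_rot: [-0.0, 0.995, -0.102, -0.001]
ft_force: [-1.1, 0.5, 5.8]
gripper_width: 0.0493
```

View pics/s3.png

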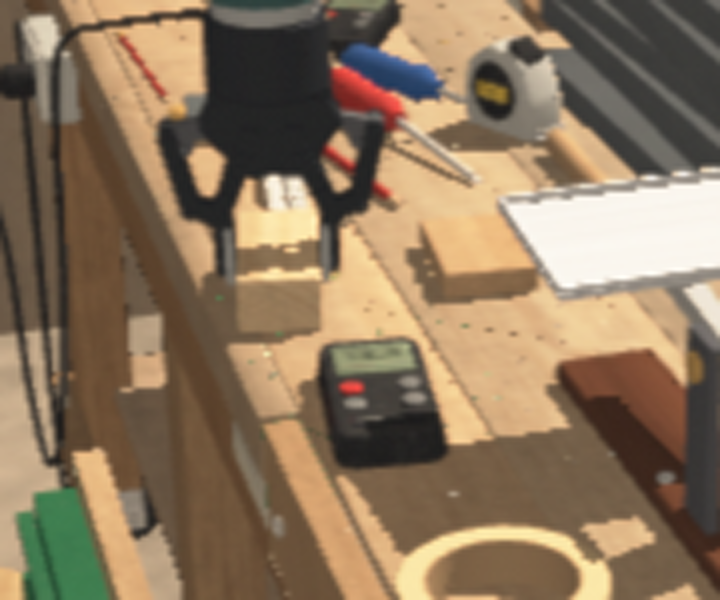

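Gripped at 49 mm, close to the 50 mm width, with the fingers either side of the block at (225,250) and (330,245). Lifting straight up.

```bash
python3 -m jog '[{"ax":0,"ay":0,"az":0,"dx":0,"dy":0,"dz":15,"hand":0.3},{"ax":0,"ay":0,"az":0,"dx":0,"dy":0,"dz":60,"hand":0.3},{"ax":0,"ay":0,"az":0,"dx":0,"dy":0,"dz":120,"hand":0.3},{"ax":0,"ay":0,"az":0,"dx":0,"dy":0,"dz":180,"hand":0.3},{"ax":0,"ay":0,"az":0,"dx":0,"dy":0,"dz":180,"hand":0.3},{"ax":0,"ay":0,"az":0,"dx":0,"dy":0,"dz":180,"hand":0.3}]'
python3 - <<'E'
from h import *
print(manip.sense()['ft_force'],manip.sense()['gripper_width'])
snap('side','s4',(180,100,440,280),3); snap('top','t4',(100,160,340,330),3.3)
E
```

```text
t: 3.6
tcp_pos: [0.455, 0.3838, 0.1892]
eef_rot: [0.0, 0.995, -0.102, -0.001]
ft_force: [-0.2, 0.3, -3.0]
gripper_width: 0.0499
[-0.17333816  0.32748265 -2.99093693] 0.049909320825000124
```

View pics/s4.png

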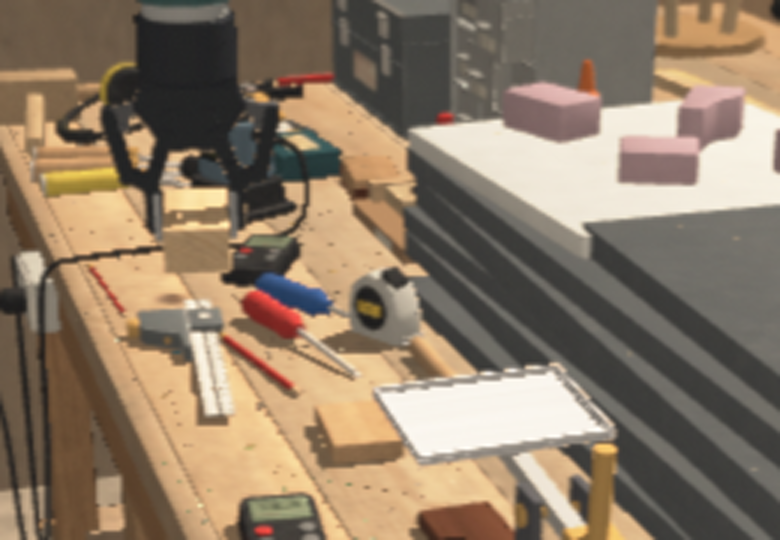

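Wood held, about 3 N. Carrying it over the tray and turning it so its length lies across the beam.

```bash
python3 -m jog '[{"ax":0,"ay":0,"az":-0.15,"dx":15,"dy":-25,"dz":5,"hand":0.3},{"ax":0,"ay":0,"az":-0.3,"dx":35,"dy":-60,"dz":10,"hand":0.3},{"ax":0,"ay":0,"az":-0.46,"dx":60,"dy":-95,"dz":10,"hand":0.3},{"ax":0,"ay":0,"az":-0.62,"dx":82,"dy":-130,"dz":10,"hand":0.3},{"ax":0,"ay":0,"az":-0.78,"dx":104,"dy":-165,"dz":10,"hand":0.3},{"ax":0,"ay":0,"az":-0.94,"dx":124,"dy":-197,"dz":10,"hand":0.3},{"ax":0,"ay":0,"az":-1.1,"dx":140,"dy":-222,"dz":10,"hand":0.3},{"ax":0,"ay":0,"az":-1.24,"dx":150,"dy":-238,"dz":10,"hand":0.3},{"ax":0,"ay":0,"az":-1.33,"dx":154,"dy":-245,"dz":10,"hand":0.3},{"ax":0,"ay":0,"az":-1.367,"dx":154,"dy":-245,"dz":10,"hand":0.3},{"ax":0,"ay":0,"az":-1.367,"dx":154,"dy":-245,"dz":10,"hand":0.3},{"ax":0,"ay":0,"az":-1.367,"dx":154,"dy":-245,"dz":10,"hand":0.3}]'
python3 - <<'E'
from h import *
print(manip.sense()['ft_force'],manip.sense()['joint_pos'])
snap('side','s5',(220,100,480,280),3); snap('top','t5',(230,140,430,290),3.8)
E
```

```text
t: 5.2
tcp_pos: [0.608, 0.1389, 0.1969]
eef_rot: [-0.0, 0.707, -0.707, -0.003]
ft_force: [-0.7, -0.6, -1.7]
gripper_width: 0.0495
[-0.65370009 -0.59583202 -1.69630804] [0.11025015 0.36998462 1.45024214 0.00501164 1.32488676 1.67894694]
```

View pics/s5.png

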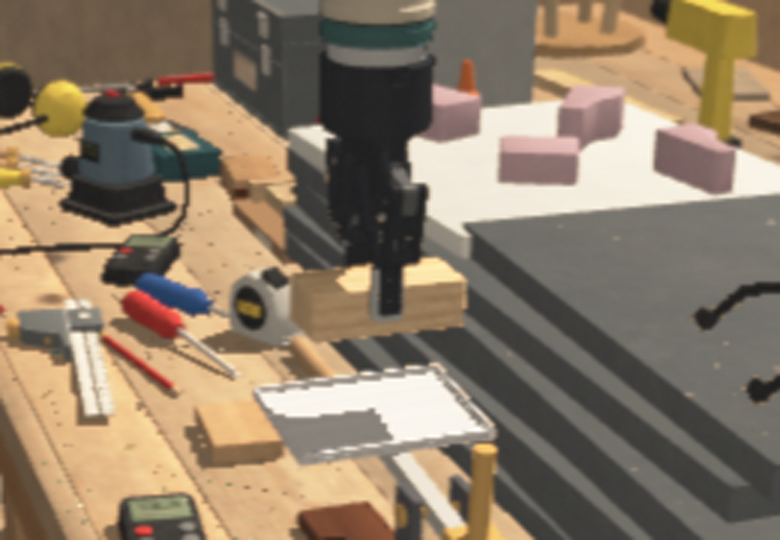

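View pics/t5.png

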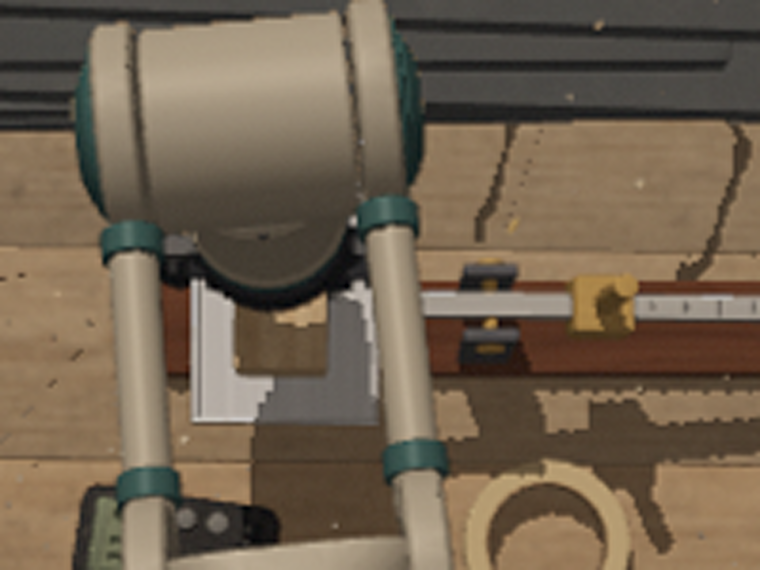

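```bash
python3 - <<'E'
from h import *
for u in [(297,341),(464,327)]:
    c,d=ray('side',220+u[0]/3,100+u[1]/3); X=c+d*(.114-c[1])/d[1]; print(X)
E
```

```text
[0.54623837 0.114      0.1905046 ]
[0.66582257 0.114      0.18638224]
```

```bash
python3 -m jog '[{"ax":-0.03,"ay":0,"az":0,"dx":3,"dy":0,"dz":-15,"hand":0.3},{"ax":-0.06,"ay":0,"az":0,"dx":3,"dy":0,"dz":-35,"hand":0.3},{"ax":-0.09,"ay":0,"az":0,"dx":3,"dy":0.5,"dz":-50,"hand":0.3},{"ax":-0.09,"ay":0,"az":0,"dx":3,"dy":0.5,"dz":-52,"hand":0.3},{"ax":-0.09,"ay":0,"az":0,"dx":3,"dy":0.5,"dz":-52,"hand":0.3}]'
python3 - <<'E'
from h import *
snap('side','s6',(270,160,450,295),4)
E
```

```text
t: 5.92
tcp_pos: [0.6112, 0.1395, 0.145]
eef_rot: [0.032, 0.707, -0.706, 0.029]
ft_force: [0.1, -0.3, -2.2]
gripper_width: 0.0491
```

View pics/s6.png

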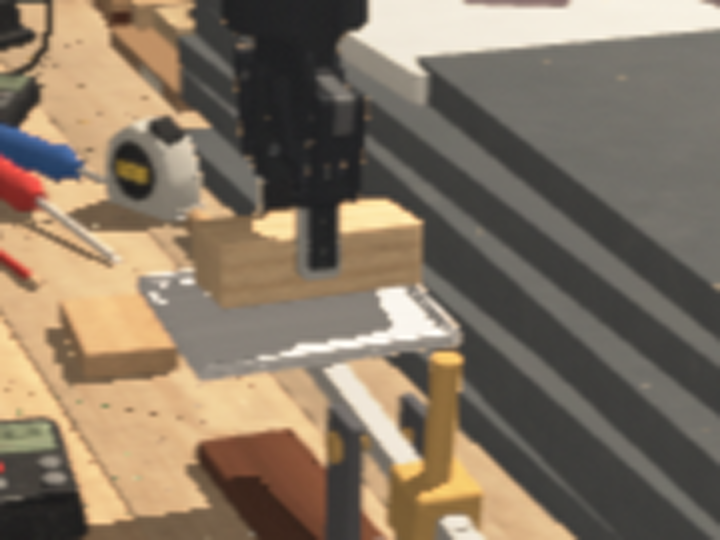

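Wood hovers inside the tray's outline in the picture, near edge from (215,303) to (420,282). Lowering slowly.

```bash
python3 -m jog '[{"ax":0,"ay":0,"az":0,"dx":0,"dy":0,"dz":-4,"hand":0.3},{"ax":0,"ay":0,"az":0,"dx":0,"dy":0,"dz":-8,"hand":0.3},{"ax":0,"ay":0,"az":0,"dx":0,"dy":0,"dz":-11,"hand":0.3},{"ax":0,"ay":0,"az":0,"dx":0,"dy":0,"dz":-14,"hand":0.3}]'
python3 -m jog '[{"ax":0,"ay":0,"az":0,"dx":0,"dy":0,"dz":-2,"hand":0.3},{"ax":0,"ay":0,"az":0,"dx":0,"dy":0,"dz":-5,"hand":0.3},{"ax":0,"ay":0,"az":0,"dx":0,"dy":0,"dz":-8,"hand":0.3},{"ax":0,"ay":0,"az":0,"dx":0,"dy":0,"dz":-10,"hand":0.3}]'
python3 -m jog '[{"ax":0,"ay":0,"az":0,"dx":0,"dy":0,"dz":-2,"hand":0.3},{"ax":0,"ay":0,"az":0,"dx":0,"dy":0,"dz":-4,"hand":0.3},{"ax":0,"ay":0,"az":0,"dx":0,"dy":0,"dz":-6,"hand":0.3},{"ax":0,"ay":0,"az":0,"dx":0,"dy":0,"dz":-8,"hand":0.3},{"ax":0,"ay":0,"az":0,"dx":0,"dy":0,"dz":-8,"hand":0.3}]'
python3 - <<'E'
from h import *
snap('side','s7',(270,160,450,295),4)
E
```

```text
t: 6.48
tcp_pos: [0.6116, 0.1394, 0.1315]
eef_rot: [0.031, 0.707, -0.706, 0.029]
ft_force: [0.2, 0.3, -1.7]
gripper_width: 0.0495
t: 6.98
tcp_pos: [0.6116, 0.1394, 0.1213]
eef_rot: [0.031, 0.707, -0.706, 0.029]
ft_force: [-1.0, 0.8, -1.1]
gripper_width: 0.0495
t: 7.6
tcp_pos: [0.6116, 0.1394, 0.1131]
eef_rot: [0.031, 0.707, -0.706, 0.029]
ft_force: [-0.7, -0.1, -0.8]
gripper_width: 0.0492
```

View pics/s7.png

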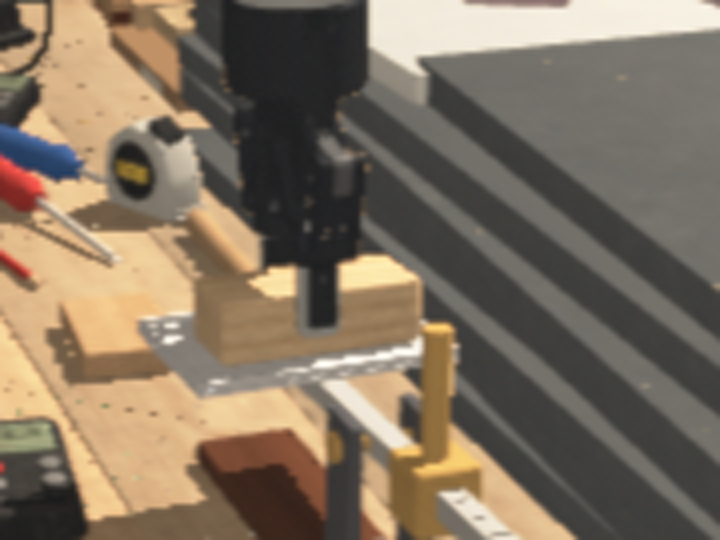

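The wood rests in the tray and the beam is coming down with it. Continuing in 1 mm steps.

```bash
python3 -m jog '[{"ax":0,"ay":0,"az":0,"dx":0,"dy":0,"dz":-1,"hand":0.3},{"ax":0,"ay":0,"az":0,"dx":0,"dy":0,"dz":-2,"hand":0.3},{"ax":0,"ay":0,"az":0,"dx":0,"dy":0,"dz":-2,"hand":0.3}]'
python3 -m jog '[{"ax":0,"ay":0,"az":0,"dx":0,"dy":0,"dz":-1,"hand":0.3},{"ax":0,"ay":0,"az":0,"dx":0,"dy":0,"dz":-1,"hand":0.3}]'
python3 - <<'E'
from h import *
snap('side','s8',(270,160,450,295),4)
E
```

```text
t: 8.02
tcp_pos: [0.6116, 0.1394, 0.1112]
eef_rot: [0.031, 0.707, -0.706, 0.029]
ft_force: [-0.2, 0.7, -0.8]
gripper_width: 0.0491
t: 8.28
tcp_pos: [0.6116, 0.1393, 0.1101]
eef_rot: [0.031, 0.707, -0.706, 0.029]
ft_force: [-0.6, 0.2, -0.7]
gripper_width: 0.0492
```

View pics/s8.png

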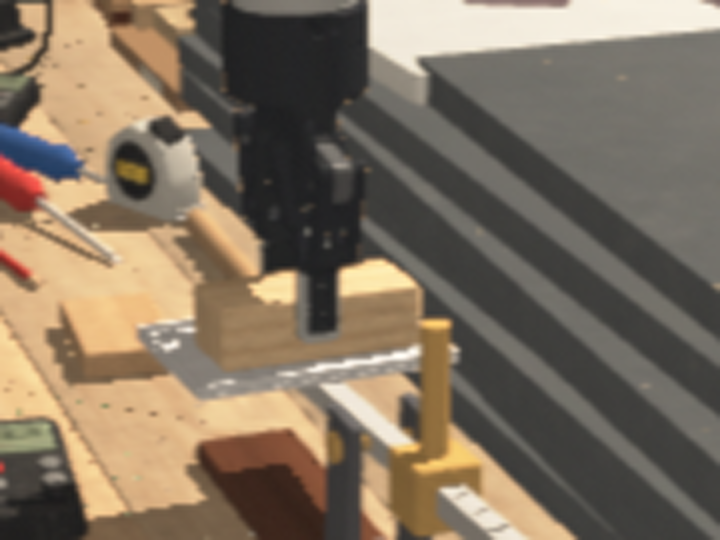

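```bash
python3 -m jog '[{"ax":0,"ay":0,"az":0,"dx":0,"dy":0,"dz":-0.7,"hand":0.3},{"ax":0,"ay":0,"az":0,"dx":0,"dy":0,"dz":-0.7,"hand":0.3}]'
python3 -m jog '[{"ax":0,"ay":0,"az":0,"dx":0,"dy":0,"dz":-0.7,"hand":0.3},{"ax":0,"ay":0,"az":0,"dx":0,"dy":0,"dz":-0.7,"hand":0.3}]'
python3 -m jog '[{"ax":0,"ay":0,"az":0,"dx":0,"dy":0,"dz":0,"hand":0.3},{"ax":0,"ay":0,"az":0,"dx":0,"dy":0,"dz":0,"hand":0.3}]'
```

```text
t: 8.57
tcp_pos: [0.6116, 0.1393, 0.1094]
eef_rot: [0.031, 0.707, -0.706, 0.029]
ft_force: [-0.4, 0.1, -1.5]
gripper_width: 0.0494
t: 8.82
tcp_pos: [0.6115, 0.1394, 0.1089]
eef_rot: [0.031, 0.707, -0.706, 0.029]
ft_force: [-0.6, 0.6, 1.3]
gripper_width: 0.0493
t: 9.07
tcp_pos: [0.6115, 0.1393, 0.109]
eef_rot: [0.031, 0.707, -0.706, 0.029]
ft_force: [-1.5, 0.3, 1.9]
gripper_width: 0.0492
```

Force turned slightly upward, so the beam is on its stop and the tray carries the wood. Releasing.

```bash
python3 -m jog '[{"ax":0,"ay":0,"az":0,"dx":0,"dy":0,"dz":0.4,"hand":0.62},{"ax":0,"ay":0,"az":0,"dx":0,"dy":0,"dz":0.4,"hand":0.7},{"ax":0,"ay":0,"az":0,"dx":0,"dy":0,"dz":0.4,"hand":0.78},{"ax":0,"ay":0,"az":0,"dx":0,"dy":0,"dz":0.4,"hand":0.78}]'
python3 -m jog '[{"ax":0,"ay":0,"az":0,"dx":0,"dy":0.5,"dz":6,"hand":0.78},{"ax":0,"ay":0,"az":0,"dx":0,"dy":1,"dz":15,"hand":0.78},{"ax":0,"ay":0,"az":0,"dx":0,"dy":3,"dz":35,"hand":0.78},{"ax":0.05,"ay":0,"az":0,"dx":0,"dy":3,"dz":80,"hand":0.78},{"ax":0.09,"ay":0,"az":0,"dx":0,"dy":3,"dz":130,"hand":0.78},{"ax":0.09,"ay":0,"az":0,"dx":0,"dy":3,"dz":130,"hand":0.78}]'
python3 - <<'E'
from h import *
snap('side','s9',(270,160,450,295),4);snap('top','t9',(230,140,480,290),3.1)
E
```

```text
t: 9.57
tcp_pos: [0.6116, 0.1393, 0.1094]
eef_rot: [0.031, 0.707, -0.706, 0.029]
ft_force: [0.7, 0.3, -0.3]
gripper_width: 0.0667
t: 10.32
tcp_pos: [0.6144, 0.142, 0.2455]
eef_rot: [0.005, -0.707, 0.707, -0.001]
ft_force: [0.2, -0.1, -0.8]
gripper_width: 0.0669
```

View pics/s9.png

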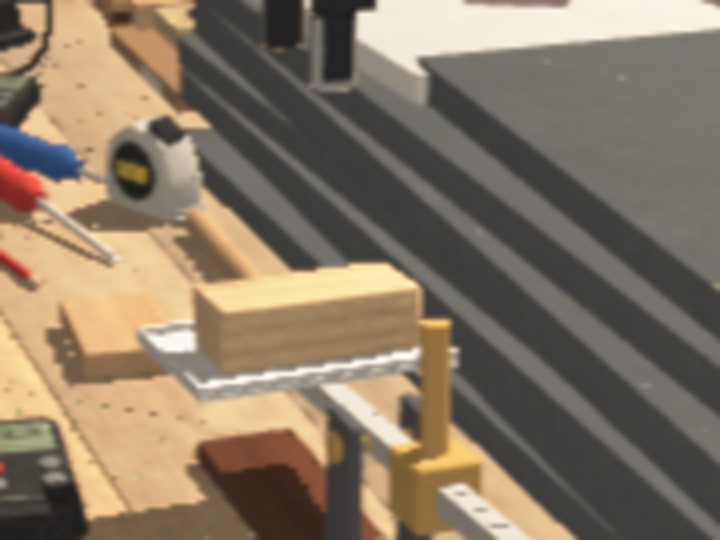

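View pics/t9.png

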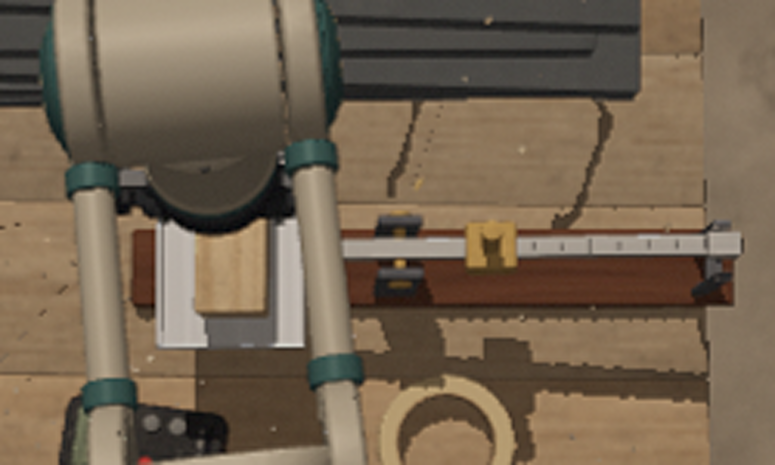

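Wood lies flat in the tray at (305,320), released, with the tray side down. Knob top at side (436,322), top view about (491,230). Measuring the knob and tip.

```bash
python3 - <<'E'
from h import *
np.set_printoptions(precision=4,suppress=True)
S=lambda x,y:(270+x/4,160+y/4);T=lambda x,y:(230+x/3.1,140+y/3.1)
print(tri(S(436,323),T(491,229)))
a=cv2.imread('pics/s9_full.png'); cv2.imwrite('pics/s9b.png',cv2.resize(a[220:390,330:450],None,fx=3.5,fy=3.5,interpolation=2))
b=cv2.imread('pics/t9_full.png'); cv2.imwrite('pics/t9b.png',cv2.resize(b[200:240,340:480],None,fx=5.5,fy=5.5,interpolation=2))
E
```

```text
(array([ 0.6117, -0.0378,  0.1847]), np.float64(0.001492192214100923))
```

View pics/s9b.png

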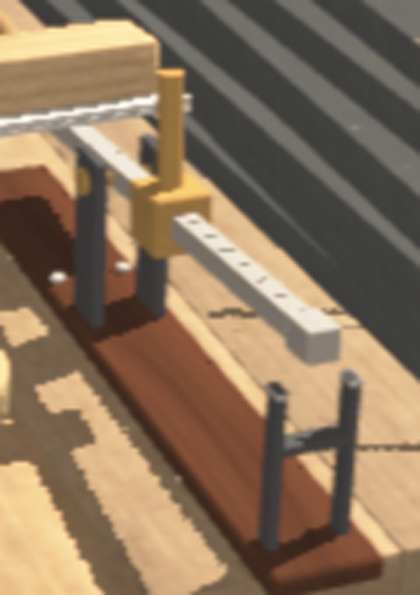

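View pics/t9b.png

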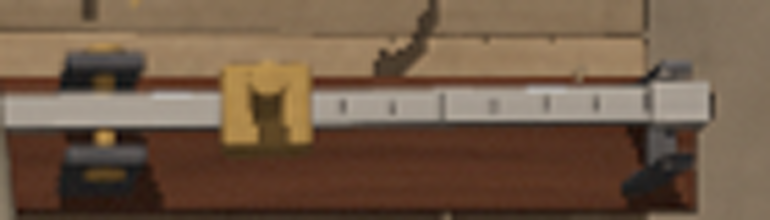

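Straddling the knob with open fingers, jaws along the beam.

```bash
python3 -m jog '[{"ax":0,"ay":0,"az":0,"dx":-2,"dy":-45,"dz":5,"hand":0.75},{"ax":0,"ay":0,"az":0,"dx":-2,"dy":-100,"dz":5,"hand":0.75},{"ax":0,"ay":0,"az":0,"dx":-2,"dy":-150,"dz":5,"hand":0.75},{"ax":0,"ay":0,"az":0,"dx":-2,"dy":-182,"dz":0,"hand":0.75},{"ax":0,"ay":0,"az":0,"dx":-2,"dy":-182,"dz":0,"hand":0.75},{"ax":0,"ay":0,"az":0,"dx":-2,"dy":-182,"dz":0,"hand":0.75}]'
python3 - <<'E'
from h import *
snap('side','s10',(290,120,470,255),4);
E
```

```text
t: 11.18
tcp_pos: [0.6092, -0.039, 0.2394]
eef_rot: [-0.001, 0.707, -0.707, -0.003]
ft_force: [-0.5, 0.4, 0.1]
gripper_width: 0.0639
```

View pics/s10.png

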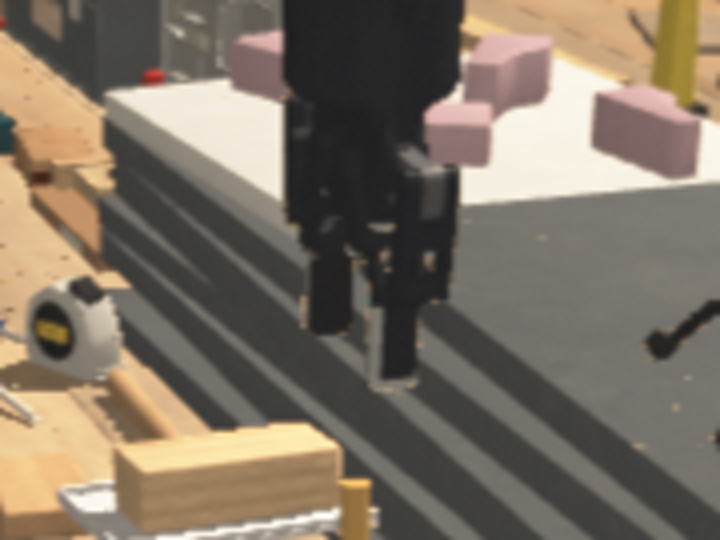

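Fingers at (328,330) and (393,385) bracket the knob top at (355,482). Descending.

```bash
python3 -m jog '[{"ax":0,"ay":0,"az":0,"dx":2,"dy":-0.5,"dz":-30,"hand":0.75},{"ax":0,"ay":0,"az":0,"dx":2,"dy":-0.5,"dz":-60,"hand":0.75},{"ax":0,"ay":0,"az":0,"dx":2,"dy":-0.5,"dz":-80,"hand":0.75},{"ax":0,"ay":0,"az":0,"dx":2,"dy":-0.5,"dz":-80,"hand":0.75}]'
python3 - <<'E'
from h import *
snap('side','s11',(290,160,470,295),4);snap('top','t11',(320,170,480,270),5)
E
```

```text
t: 11.72
tcp_pos: [0.6101, -0.0374, 0.158]
eef_rot: [-0.0, 0.708, -0.706, -0.004]
ft_force: [-0.0, 0.1, 0.7]
gripper_width: 0.064
```

View pics/s11.png

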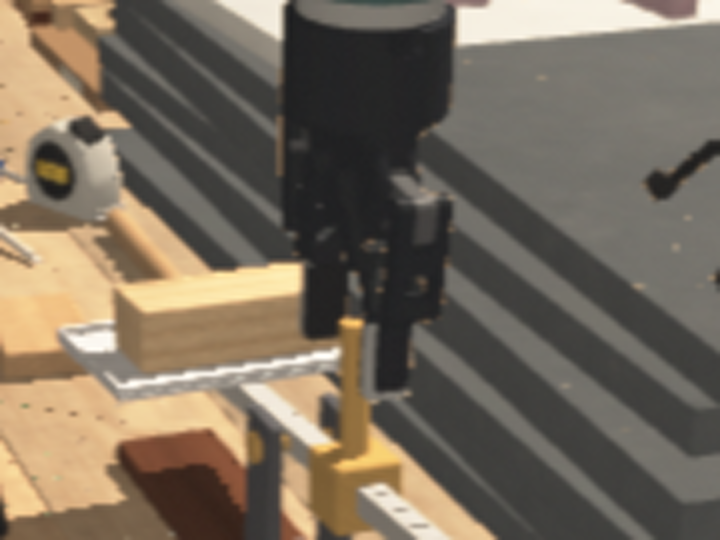

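```bash
python3 - <<'E'
from h import *
for X in [(.611,-.0385,.185),(.611,-.0395,.165),(.610,-.0374-.032,.163),(.610,-.0374-.046,.163),(.610,-.0374+.032,.163),(.6,-.0374-.032,.163),(.621,-.0374-.032,.163)]:
    u,v=proj('side',X);print(X,(u-290)*4,(v-160)*4)
E
```

```text
(0.611, -0.0385, 0.185) 356.8920534912452 322.83555998057227
(0.611, -0.0395, 0.165) 356.1664000568112 364.15137252566194
(0.61, -0.0694, 0.163) 380.4042410081611 394.5603234089597
(0.61, -0.0834, 0.163) 393.2131602740335 407.21292795948443
(0.61, -0.005400000000000002, 0.163) 325.28469340514835 340.1095304905067
(0.6, -0.0694, 0.163) 359.6068704581303 397.5467966361573
(0.621, -0.0694, 0.163) 403.16110496258125 391.29262249316935
```

View pics/t11.png

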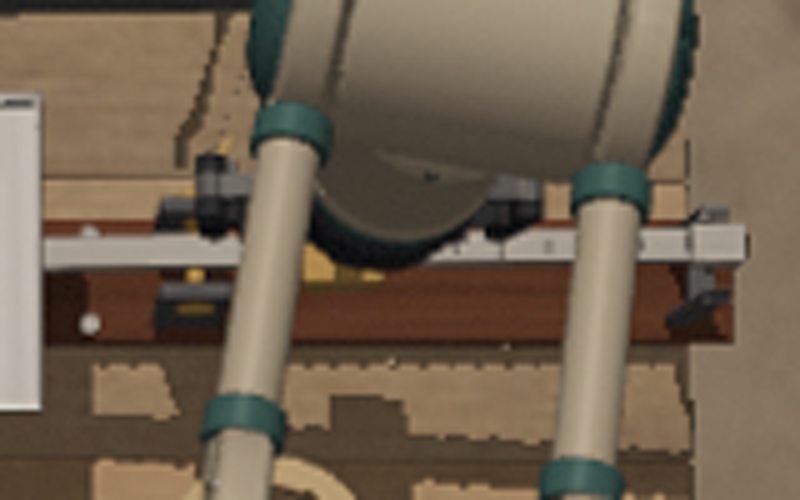

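Projection agrees with the measured positions. Lowering slightly, then approaching contact slowly.

```bash
python3 -m jog '[{"ax":0,"ay":0,"az":0,"dx":0,"dy":-3,"dz":-8,"hand":0.75},{"ax":0,"ay":0,"az":0,"dx":0,"dy":-8,"dz":-16,"hand":0.75},{"ax":0,"ay":0,"az":0,"dx":0,"dy":-14,"dz":-16,"hand":0.75},{"ax":0,"ay":0,"az":0,"dx":0,"dy":-19,"dz":-16,"hand":0.75},{"ax":0,"ay":0,"az":0,"dx":0,"dy":-22,"dz":-16,"hand":0.75},{"ax":0,"ay":0,"az":0,"dx":0,"dy":-25,"dz":-16,"hand":0.75}]'
python3 -m jog '[{"ax":0,"ay":0,"az":0,"dx":0,"dy":-3,"dz":0,"hand":0.75},{"ax":0,"ay":0,"az":0,"dx":0,"dy":-6,"dz":0,"hand":0.75},{"ax":0,"ay":0,"az":0,"dx":0,"dy":-9,"dz":0,"hand":0.75}]'
python3 -m jog '[{"ax":0,"ay":0,"az":0,"dx":0,"dy":-4,"dz":0,"hand":0.75},{"ax":0,"ay":0,"az":0,"dx":0,"dy":-8,"dz":0,"hand":0.75},{"ax":0,"ay":0,"az":0,"dx":0,"dy":-12,"dz":0,"hand":0.75},{"ax":0,"ay":0,"az":0,"dx":0,"dy":-16,"dz":0,"hand":0.75}]'
python3 - <<'E'
from h import *
snap('side','s12',(290,160,470,295),4)
E
```

```text
t: 12.58
tcp_pos: [0.6119, -0.0627, 0.1443]
eef_rot: [-0.002, 0.708, -0.706, -0.003]
ft_force: [1.1, 2.0, -1.6]
gripper_width: 0.0645
t: 12.95
tcp_pos: [0.612, -0.0716, 0.1442]
eef_rot: [-0.002, 0.708, -0.706, -0.003]
ft_force: [1.5, 3.2, -2.3]
gripper_width: 0.0642
t: 13.45
tcp_pos: [0.6121, -0.088, 0.1443]
eef_rot: [-0.002, 0.708, -0.706, -0.003]
ft_force: [1.1, 2.3, -1.9]
gripper_width: 0.0641
```

View pics/s12.png

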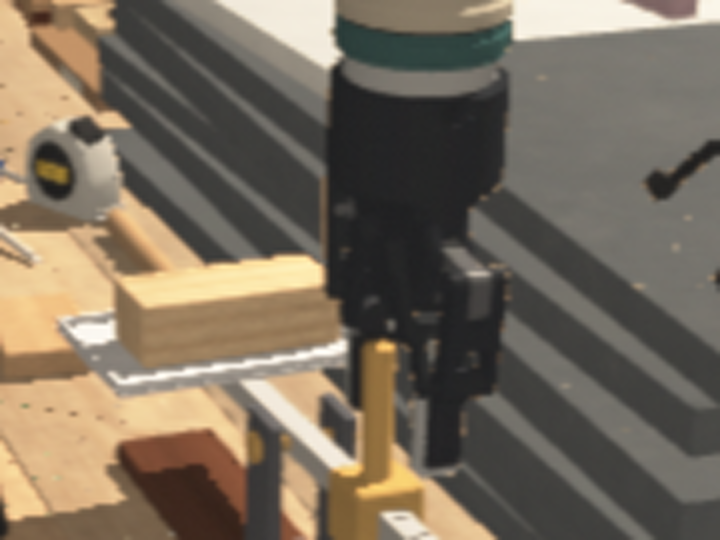

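The inner finger is pushing the knob at (380,400) with about 2–3 N. Continuing.

```bash
python3 -m jog '[{"ax":0,"ay":0,"az":0,"dx":-1,"dy":-4,"dz":0,"hand":0.75},{"ax":0,"ay":0,"az":0,"dx":-1,"dy":-9,"dz":0,"hand":0.75},{"ax":0,"ay":0,"az":0,"dx":-1,"dy":-14,"dz":0,"hand":0.75},{"ax":0,"ay":0,"az":0,"dx":-1,"dy":-19,"dz":0,"hand":0.75},{"ax":0,"ay":0,"az":0,"dx":-1,"dy":-24,"dz":0,"hand":0.75},{"ax":0,"ay":0,"az":0,"dx":-1,"dy":-29,"dz":0,"hand":0.75},{"ax":0,"ay":0,"az":0,"dx":-1,"dy":-34,"dz":0,"hand":0.75}]'
python3 -m jog '[{"ax":0,"ay":0,"az":0,"dx":0,"dy":-4,"dz":0,"hand":0.75},{"ax":0,"ay":0,"az":0,"dx":0,"dy":-8,"dz":0,"hand":0.75},{"ax":0,"ay":0,"az":0,"dx":0,"dy":-12,"dz":0,"hand":0.75},{"ax":0,"ay":0,"az":0,"dx":0,"dy":-16,"dz":0,"hand":0.75}]'
python3 - <<'E'
from h import *
snap('side','s13',(290,190,470,325),4)
E
```

```text
t: 14.38
tcp_pos: [0.6111, -0.1229, 0.1443]
eef_rot: [-0.002, 0.708, -0.706, -0.003]
ft_force: [1.5, 1.6, -0.8]
gripper_width: 0.064
t: 14.88
tcp_pos: [0.6111, -0.1391, 0.1443]
eef_rot: [-0.002, 0.708, -0.706, -0.003]
ft_force: [0.6, 1.8, -1.7]
gripper_width: 0.0641
```

View pics/s13.png

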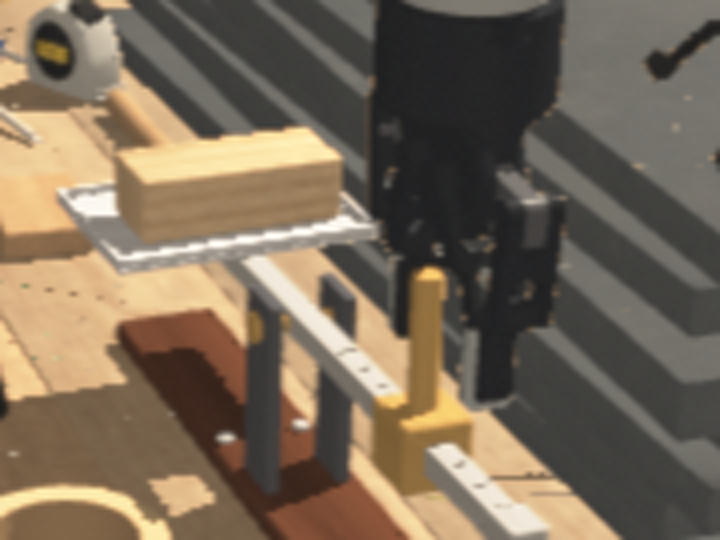

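Push is tilting the beam tray-up. Backing off to the middle of the gap and letting it settle.

```bash
python3 -m jog '[{"ax":0,"ay":0,"az":0,"dx":0,"dy":12,"dz":0,"hand":0.75},{"ax":0,"ay":0,"az":0,"dx":0,"dy":27,"dz":0,"hand":0.75},{"ax":0,"ay":0,"az":0,"dx":0,"dy":27,"dz":0,"hand":0.75},{"ax":0,"ay":0,"az":0,"dx":0,"dy":27,"dz":0,"hand":0.75},{"ax":0,"ay":0,"az":0,"dx":0,"dy":27,"dz":0,"hand":0.75},{"ax":0,"ay":0,"az":0,"dx":0,"dy":27,"dz":0,"hand":0.75},{"ax":0,"ay":0,"az":0,"dx":0,"dy":27,"dz":0,"hand":0.75},{"ax":0,"ay":0,"az":0,"dx":0,"dy":27,"dz":0,"hand":0.75},{"ax":0,"ay":0,"az":0,"dx":0,"dy":27,"dz":0,"hand":0.75},{"ax":0,"ay":0,"az":0,"dx":0,"dy":27,"dz":0,"hand":0.75}]'
python3 - <<'E'
from h import *
snap('side','s14',(300,200,460,400),3)
E
```

```text
t: 16.18
tcp_pos: [0.6111, -0.1128, 0.1443]
eef_rot: [-0.002, 0.708, -0.707, -0.002]
ft_force: [0.5, -0.8, -0.9]
gripper_width: 0.0639
```

View pics/s14.png

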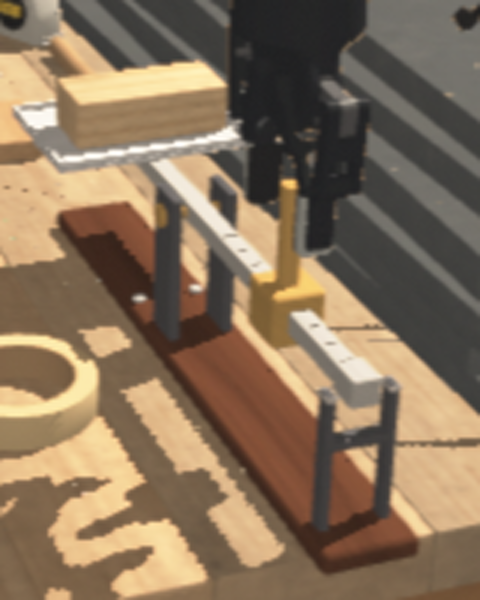

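```bash
python3 - <<'E'
import cv2,numpy as np
out=[]
for f in ['side0','s9_full','s14_full']:
    a=cv2.imread(f'pics/{f}.png'); c=a[300:360,385:450]; out.append(cv2.resize(c,None,fx=4,fy=4,interpolation=cv2.INTER_NEAREST))
cv2.imwrite('pics/cmp1.png',np.hstack(out))
E
```

```text
(no output)
```

View pics/cmp1.png

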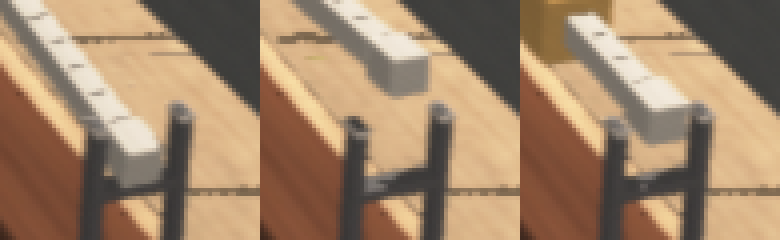

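The tip's end-face bottom is at crop row 185 (−0.09 stop), 97 (+0.09 stop) and now about 142, so the beam already looks close to level. Getting a subpixel value.

```bash
cat > tip.py <<'E'
from h import *
# end face = grey, low saturation, darker than beam top; per-frame subpixel centroid + bounding
def face(f,approx):
    a=cv2.imread(f'pics/{f}.png'); x,y=approx
    hsv=cv2.cvtColor(a,cv2.COLOR_BGR2HSV).astype(float)
    m=((hsv[...,1]<45)&(hsv[...,2]>115)&(hsv[...,2]<185)).astype(np.uint8)
    w=np.zeros_like(m); w[y-8:y+9,x-8:x+9]=1; m&=w
    n,l,st,ce=cv2.connectedComponentsWithStats(m,connectivity=4)
    i=1+np.argmax(st[1:,4]); return ce[i],st[i]
if __name__=='__main__':
    for f,p in [('side0',(419,342)),('s9_full',(420,319)),('s14_full',(422,331))]:
        print(f,*face(f,p))
        a=cv2.imread(f'pics/{f}.png'); x,y=p
        for c in range(-3,5,2): print(x+c,a[y-12:y+10,x+c].mean(1).astype(int))
    yp,zp,xp=.0192,.1,.6105
    for th in (-.09,-.02,-.01,0,.01,.02,.09):
        u,v=proj('side',(xp,yp-.24*np.cos(th),zp+.24*np.sin(th))); print(th,u,v)
E
python3 tip.py
```

```text
side0 [419.05 340.85] [411 334  15  13  80]
416 [223 225 224 223 224 222 217 192 141 117 115 113 115 117 118 119 113  71
  64 100 176 168]
418 [226 228 227 226 224 223 223 222 183 132 121 120 119 120 119 117  95  67
  71 132 185 188]
420 [216 224 227 227 227 227 225 213 163 126 121 120 120 119 120 116  79  62
  75 134 175 188]
422 [185 197 212 225 225 227 226 199 139 121 121 121 120 119 118 108  70  64
  91 157 155 144]
s9_full [418.98181818 317.6       ] [412 311  15  13 110]
417 [218 219 228 228 227 227 219 170 127 117 115 116 116 116 117 119 133 168
 182 181 180 181]
419 [190 220 231 231 229 228 228 217 158 129 128 126 126 126 125 126 131 154
 185 187 186 183]
421 [186 192 225 230 231 230 228 204 141 127 126 127 125 126 126 124 133 176
 187 188 189 189]
423 [187 156 142 216 229 231 227 184 132 126 127 126 127 125 125 128 148 183
 186 187 186 185]
s14_full [420.36111111 329.80555556] [414 324  17  12 108]
419 [222 231 232 232 230 228 228 226 186 135 126 126 124 125 124 124 132 168
 179 180 179 177]
421 [207 223 230 231 232 232 229 214 160 129 126 126 126 124 125 125 137 176
 179 176 171 173]
423 [189 194 207 222 229 231 230 203 139 125 126 126 125 124 124 128 147 177
 181 180 172 165]
425 [191 189 186 191 205 222 225 181 134 125 127 128 125 124 124 134 160 173
 176 176 170 150]
-0.09 420.6137954553043 342.83289427158525
-0.02 421.5280204722915 334.2309680432851
-0.01 421.63289413338157 332.95948264802496
0 421.73122027925854 331.67784923730846
0.01 421.82296376402377 330.38624653846307
0.02 421.9080907709821 329.0848564664038
0.09 422.3161666434439 319.7170103718034
```

Tip's top edge: 337.9 (−0.09), 314.4 (+0.09) and now 326.7, against a level prediction of 326.5. That puts the beam at about −0.002 to +0.001 rad. Withdrawing straight up and clear, then rechecking with everything free.

```bash
python3 -m jog '[{"ax":0,"ay":0,"az":0,"dx":0,"dy":1,"dz":15,"hand":0.75},{"ax":0,"ay":0,"az":0,"dx":0,"dy":1,"dz":45,"hand":0.75},{"ax":0,"ay":0,"az":0,"dx":0,"dy":1,"dz":90,"hand":0.75},{"ax":0,"ay":0,"az":0,"dx":-60,"dy":1,"dz":120,"hand":0.75},{"ax":0,"ay":0,"az":0,"dx":-120,"dy":0,"dz":140,"hand":0.75},{"ax":0,"ay":0,"az":0,"dx":-180,"dy":0,"dz":150,"hand":0.75},{"ax":0,"ay":0,"az":0,"dx":-240,"dy":0,"dz":150,"hand":0.75},{"ax":0,"ay":0,"az":0,"dx":-240,"dy":0,"dz":150,"hand":0.75},{"ax":0,"ay":0,"az":0,"dx":-240,"dy":0,"dz":150,"hand":0.75},{"ax":0,"ay":0,"az":0,"dx":-240,"dy":0,"dz":150,"hand":0.75},{"ax":0,"ay":0,"az":0,"dx":-240,"dy":0,"dz":150,"hand":0.75},{"ax":0,"ay":0,"az":0,"dx":-240,"dy":0,"dz":150,"hand":0.75}]'
python3 - <<'E'
from h import *
snap('side','s15',(225,200,445,390),3.1); snap('top','t15',(150,160,480,330),2.4)
a=cv2.imread('pics/s15_full.png')
for c in (419,421,423): print(c,a[319:341,c].mean(1).astype(int))
E
```

```text
t: 17.73
tcp_pos: [0.3717, -0.1128, 0.2939]
eef_rot: [-0.002, 0.708, -0.706, -0.003]
ft_force: [0.8, -0.4, 0.1]
gripper_width: 0.064
419 [220 230 230 230 228 226 225 224 184 134 125 123 122 123 122 122 129 160
 175 178 177 175]
421 [205 221 228 229 230 230 227 212 161 128 124 123 124 123 123 123 135 174
 177 174 169 172]
423 [187 191 205 220 227 229 228 201 136 123 124 125 124 126 124 127 146 175
 179 178 170 163]
```

View pics/s15.png

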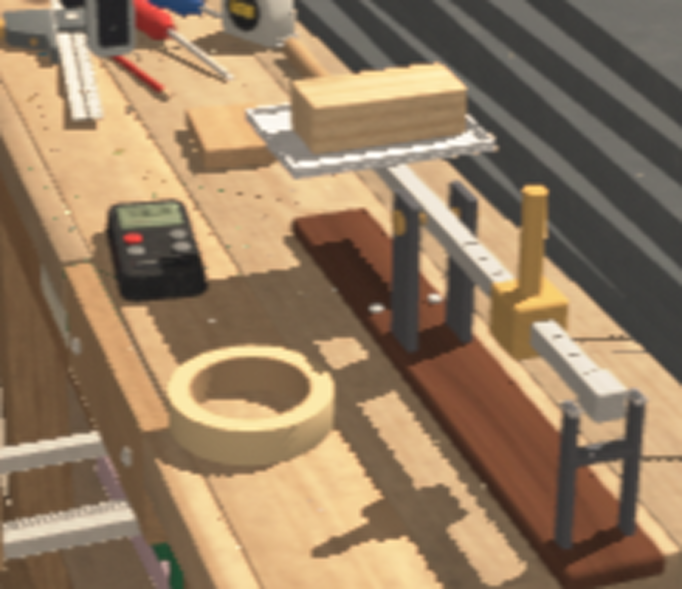

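View pics/t15.png

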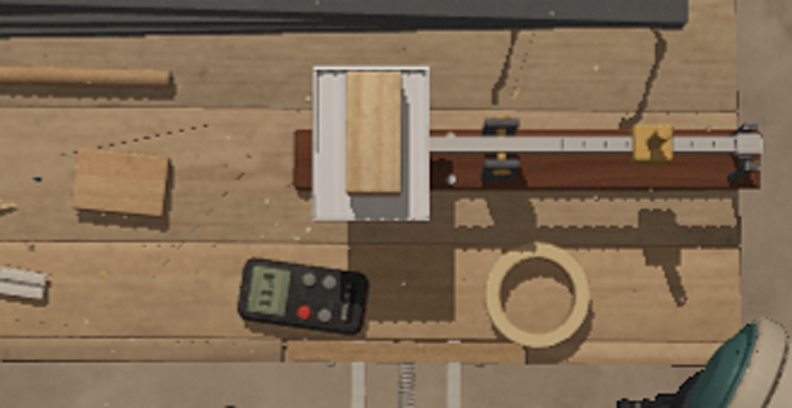

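```bash
python3 - <<'E'
from h import *
np.set_printoptions(precision=4,suppress=True)
T=lambda x,y:(150+x/2.4,160+y/2.4);S=lambda x,y:(225+x/3.1,200+y/3.1)
print('wood top'); 
for p in [(347,71),(402,71),(402,193),(347,193)]: print(onz('top',*T(*p),.145))
print('tray rim');
for p in [(314,67),(430,67),(430,220),(314,220)]: print(onz('top',*T(*p),.115))
print('wood tri'); print(tri(S(465,100),T(402,71)),tri(S(303,118),T(402,193)),tri(S(294,82),T(347,193)))
print('tray tri near corners', tri(S(297,168),T(430,220)),tri(S(494,145),T(430,67)), tri(S(249,112),T(314,220)))
E
```

```text
wood top
[0.6704 0.1598 0.145 ]
[0.6708 0.1104 0.145 ]
[0.5604 0.1093 0.145 ]
[0.56   0.1582 0.145 ]
tray rim
[0.68   0.1918 0.115 ]
[0.6809 0.0852 0.115 ]
[0.5395 0.0842 0.115 ]
[0.5388 0.1894 0.115 ]
wood tri
(array([0.6701, 0.1114, 0.136 ]), np.float64(0.0052596331320210665)) (array([0.5572, 0.1106, 0.1384]), np.float64(0.008281154760544591)) (array([0.5611, 0.158 , 0.1445]), np.float64(0.002080125285865603))
tray tri near corners (array([0.5397, 0.0841, 0.1159]), np.float64(0.0005618539880374028)) (array([0.6799, 0.0857, 0.1122]), np.float64(0.0032612517875038756)) (array([0.5393, 0.1894, 0.1132]), np.float64(0.0007578714390774597))
```

Wood lies flat inside the tray with about 7 mm clearance at its closest end. The tray rim is level (0.112–0.116 m), and the tip reading hasn't changed since the arm left. The other items look unmoved. Handing in.

```bash
python3 -c "
from cell import manip
print(manip.hand_in())"
```

```text
the job is handed in; nothing more can be done
None
```

The wood is weighed and the job is handed in: the offcut lies flat in the tray, released, and the beam stays level with nothing touching it. Robot time was about 18 s of the 72 s allowed.

- **Placing the wood:** I lowered it into the tray until the beam reached its tray-down stop, then let go. Upward force just before release was about 2 N. The last look shows it inside the rim, with about 7 mm to spare at the closest end.
- **Moving the counterpoise:** I pushed the knob outwards with one finger of the open gripper, at about 2–4 N measured between moves. I never clamped it, and backed off before reading the beam.
- **Level check:** Judged from the beam tip's row in the side camera, against its rows at the two stops, the beam is within about 0.003 rad of level. The reading was the same about 1.5 s later, once the arm was clear.
- **Less certain:** Absolute calibration put the tip 0.6 pixel (about 0.005 rad) from level, within camera accuracy. Two of the three final triangulations of the wood's corners missed by 5–8 mm because I picked those corners by eye. The wrist readings were too noisy to give the wood's weight.
- **Other items:** The thin offcut, meter and tape looked unmoved by eye in the final pictures. I did not re-measure them.

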